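Weigh two stock pots on a pivot balance and keep the fuller one

ROBOT

A 6-joint arm with a two-finger parallel gripper is mounted at the origin on the work surface. World frame = base frame: x ahead of the robot, y to its left, z up, the work surface at z = 0. Lengths are in m, angles in rad, forces in N, time in s.
With the tool pointing down it reaches from about 0.25 to 0.725 m from the base axis. Payload 4 kg.
Tool frame: the origin (TCP) lies midway between the tips of the shut fingers; the grasp point (between the pads) lies 19 mm behind it; z points along the fingers, y is the line along which they close (so a half turn about z gives the same grasp; the last joint's range is limited). The gripper opens to 85 mm and grips with 20 to 120 N. Pads are 22 mm wide; open, the fingers measure 114 mm over their backs; the gripper's body (76 mm by 85 mm) begins 54 mm behind the grasp point. The pads swing forward as they close: fully open they stand 13 mm farther back than shut.
Start: joints at [1.139, 0.241, 0.005, 1.335, 0, 1.571], TCP at [0.209, 0.454, 0.231] pointing down, gripper open.
Joint ranges: [-2.72, 2.72], [-1.05, 1.87], [-1.09, 1.28], [-1.99, 2.15], [-1.42, 1.44], [-3.14, 3.14]. Speed limits (rad/s): [2.79, 2.79, 3.14, 3.14, 3.14, 3.14].

INTERFACE

Orientations are given as a unit quaternion [x, y, z, w].
In Python, from rig import * gives the robot as it stands.
- The arm moves only by the shell command python3 -m crank 'ROWS' [FORCE]. ROWS is JSON, a list of rows, each a list of 3 entries, a list of its own where there are three numbers: the shift along the tool's x, y, z in units of 25 mm (1.0 is 25 mm), then the turn, a rotation vector about the tool's x, y, z in units of 6 degrees (1.0 is 6 degrees), then the gripper command: -1 is fully open, 1 is shut, values between are in proportion. A call has 1 to 12 rows; each row shifts and turns the commanded pose from where the row before left it, along the tool's axes as they then stand; what a row does not reach is not made up. A row lasts 1/12 s, in which the tool goes at most 41.7 mm and 7.16 degrees, less where a joint would pass 70% of its speed; a pose out of reach is approached as far as the arm can. A call is refused whole if a number of a shift passes 1 or a number of a turn 1, either way. A call with a gripper value outside its range is refused whole. The fingers move at their own pace and stop on an object; FORCE is the grip in N (left out, the last holds). Time passes only in rows, so rows that do not move let the fingers close. It gives the time, the measured TCP pose, the force, the opening and the grip force at its end, in the units of the state.
- sense(): the state, without advancing time (a new reading comes with each control period).
- get_image(name): name is "side" or "top" or "wrist"; returns a dict with "img" (384x512x3 uint8, red, green, blue), "fx", "fy", "cx", "cy" (pixels), "dist" ([k1, k2, p1, p2, k3] as OpenCV has them; the pictures are not rectified), "origin" and "orientation" of the camera in the world. Camera axes: x right, y down, z forward; pixel columns grow to the right and rows downward; lengths in m; the calibration is good to about 2 mm. A picture is of the moment at which its call begins. There is no depth.
- sign_off(): hands the job in; it is judged then, once.
The state is a dict: "t": time; "qpos": joint angles; "dq": joint speeds; "joint_efforts": joint torques, N m; "eef_pos": TCP position; "eef_rot": TCP orientation; "ft_force": force on the tool from outside, world axes, zero at the start; "wrist_torque": the same for the moment, N m; "opening": finger opening in m; "gripper_force": force on a finger pad.
Only numpy, scipy, OpenCV 4.12 (cv2) and the standard library are available. Lean on these libraries where they do the work, as an engineer would, in place of code of your own. Each camera call takes 0.05 s, during which the arm holds its last target. There are 200 camera calls.

TASK

Stand the two tall, identical screw-cap pots on the balance, one on each pan, and let go so that it tips to the heavier side. Then put the heavier pot, the one whose side went down, standing in the red basket, and leave the lighter one standing on its pan. Set the pots down, do not drop them or tip them over.

Things in the scene. Friction and masses are not known exactly. Their poses are not given: they have to be found in the camera images.
- pot_1_center (a point): closed screw-cap pot, white with a grey cap, a plain upright cylinder 42 mm across, 66 mm high; this point is its centre, 33 mm above its underside, z up. Two such pots look identical but one is clearly heavier (one 102 to 138 g, the other 55 to 75 g); only the balance tells which. A squat pot (66 mm across, 38 mm high) of the same make, standing near them, is not part of the job.
- pot_2_center (a point): closed screw-cap pot, white with a grey cap, a plain upright cylinder 42 mm across, 66 mm high; this point is its centre, 33 mm above its underside, z up. Two such pots look identical but one is clearly heavier (one 102 to 138 g, the other 55 to 75 g); only the balance tells which. A squat pot (66 mm across, 38 mm high) of the same make, standing near them, is not part of the job.
- pan_left (a point): centre of the upper face of the left round steel pan (as seen from the robot) of the pivot balance; flat floor 70 mm across, rim 8 mm above it. It rides on the beam: y along the beam to the left pan, x across it away from the robot, z up out of the pan. Level, the floor is 79 mm above the table.
- pan_right (a point): centre of the upper face of the right round steel pan (as seen from the robot) of the pivot balance; flat floor 70 mm across, rim 8 mm above it. Axes as for the left pan, 240 mm away on the same beam, which tips up to 0.1 rad either way (a pan then stands 12 mm lower or higher), heavier side down; empty, slight friction holds it where it is.
- basket: red plastic basket, fixed, open at the top: 190 mm along its x, 150 mm along its y, 35 mm high, walls and floor 4 mm thick, so the inside floor is 182 by 142 mm and 4 mm above the table; empty. Origin: centre of its underside, on the table; z up.
Not all that is in view belongs to the job. Leave any turquoise look-alike of the part that bears pot_1_center alone.

How it is judged:
By the outcome, as a careful person would: the job done as asked, in the order asked, and still so for the second after the job is handed in, with the robot touching nothing.
It also fails if it takes over 67 s, if anything falls off the work surface, if the arm or the gripper's body presses on something with over 40 N, if the wrist force passes 120 N, or if a joint passes its speed limit or range.

## Working session

There is one attempt and no reset: what is moved stays moved. The work goes in short steps, Python scripts to look and compute and a shell command to move; the robot and the scene stay as the last step left them, time stands still between calls to the robot, and variables do not carry over. Pictures are saved under pics/ and viewed, at most 13 in all, crops included, and the job is handed in when it is done.

```bash
ls; mkdir -p pics
python3 - <<'E'
from rig import *
import cv2,numpy as np
s=sense();print({k:np.round(v,3).tolist() for k,v in s.items()})
for n in("top","side"):
    g=get_image(n);cv2.imwrite(f"pics/{n}0.png",g["img"][:,:,::-1])
    print(n,[np.round(g[k],4).tolist() for k in("fx","fy","cx","cy","dist","origin","orientation")])
E
```

```text
pics
{'t': 0.0, 'qpos': [1.139, 0.241, 0.004, 1.335, -0.0, 1.571], 'dq': [0.0, -0.001, 0.0, -0.0, -0.0, -0.001], 'joint_efforts': [0.001, -37.232, 25.241, 0.017, 0.0, -0.0], 'eef_pos': [0.209, 0.454, 0.23], 'eef_rot': [0.214, 0.977, -0.001, -0.0], 'ft_force': [-0.093, 0.839, 0.399], 'wrist_torque': [0.005, 0.031, 0.025], 'gripper_force': 0.0, 'opening': 0.086}
top [385.7734, 385.7734, 256.2, 191.0813, [-0.0328, 0.0, 0.0, 0.0, 0.0], [0.4299, 0.0118, 0.9679], [-0.6992, 0.7126, -0.0436, 0.0368]]
side [354.2284, 354.2284, 255.6571, 192.4336, [-0.0238, 0.0, 0.0, 0.0, 0.0], [0.1411, -0.5953, 0.7571], [0.8761, -0.2838, 0.11, -0.3739]]
```

View pics/top0.png

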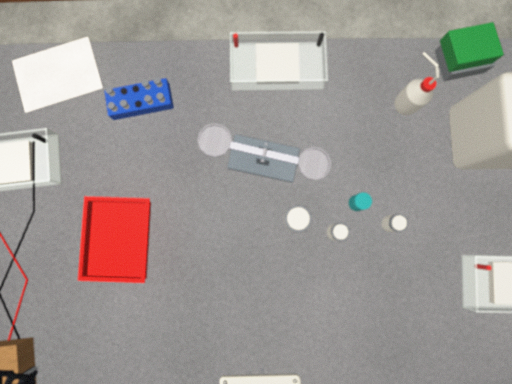

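View pics/side0.png

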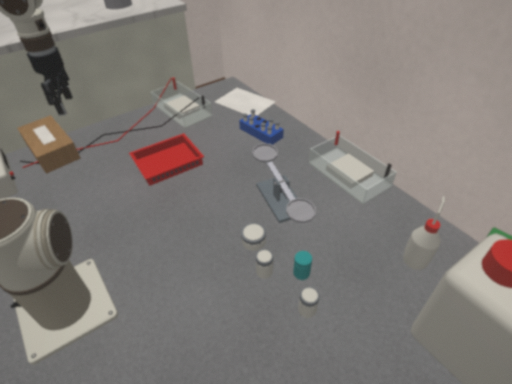

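The top picture shows the candidates for a tall pot. White caps are at (340,232) and (399,223), tall in the side view at (264,262) and (309,300). The squat pot is at (298,218), wider, and the turquoise look-alike is at (361,201). The pans are at (214,140) and (315,163), and the basket is at about (115,240). I choose (340,232) and (399,223).

```bash
cat > h.py <<'E'
from rig import *
import cv2,numpy as np
from scipy.spatial.transform import Rotation as R
def ray(g,uv):
    K=np.array([[g["fx"],0,g["cx"]],[0,g["fy"],g["cy"]],[0,0,1]])
    p=cv2.undistortPoints(np.array([[uv]],float),K,np.array(g["dist"]))[0,0]
    return np.array(g["origin"]),R.from_quat(g["orientation"]).apply([*p,1])
def at(g,uv,z):
    o,d=ray(g,uv);return o+d*(z-o[2])/d[2]
def proj(g,P):
    r=R.from_quat(g["orientation"]).inv();K=np.array([[g["fx"],0,g["cx"]],[0,g["fy"],g["cy"]],[0,0,1]])
    return cv2.projectPoints(np.array(P,float).reshape(-1,1,3),r.as_rotvec(),-r.apply(g["origin"]),K,np.array(g["dist"]))[0][:,0]
def to(P):  # rows needed from the present TCP to world TCP point P, in tool axes, 25 mm units
    s=sense();return R.from_quat(s["eef_rot"]).inv().apply(np.array(P)-s["eef_pos"])/.025
E
python3 - <<'E'
from h import *
g=get_image("top");s=get_image("side");im=g["img"]
hsv=cv2.cvtColor(im,cv2.COLOR_RGB2HSV)
w=((hsv[...,2]>185)&(hsv[...,1]<40)).astype(np.uint8)
for c,z in(((340,232),.066),((399,223),.066),((298,218),.038)):
    x0,y0=c[0]-14,c[1]-14;m=w[y0:y0+28,x0:x0+28]
    n,l,st,ce=cv2.connectedComponentsWithStats(m);i=1+np.argmax(st[1:,4]);uv=ce[i]+[x0,y0]
    P=at(g,uv,z);print(c,uv.round(1),st[i,2:5],P.round(4),"side px",proj(s,P).round(0))
for n,uv,z in(("turq",(361,201),.05),("panL",(214,140),.083),("panR",(315,163),.083)):
    P=at(g,uv,z);print(n,P.round(4),proj(s,P).round(0))
r=((hsv[...,1]>180)&(im[...,0]>120)&(im[...,1]<60)).astype(np.uint8);r[:,:70]=0;r[:,160:]=0;r[:190]=0
c=max(cv2.findContours(r,0,2)[0],key=cv2.contourArea);q=cv2.boxPoints(cv2.minAreaRect(c))
B=[at(g,p,.035) for p in q];print(q.round(),np.round(B,3),np.mean(B,0).round(3))
cr=np.hstack([im[120:260,200:420],]);cv2.imwrite("pics/crop1.png",cv2.resize(cr,None,fx=3.5,fy=3.5,interpolation=2)[:,:,::-1])
E
```

```text
(340, 232) [340.2 231.4] [ 16  16 191] [ 0.4346 -0.1921  0.066 ] side px [[264. 255.]]
(399, 223) [399.  222.4] [ 15  16 185] [ 0.4525 -0.332   0.066 ] side px [[309. 294.]]
(298, 218) [297.9 218.1] [ 23  23 427] [ 0.4687 -0.0975  0.038 ] side px [[253. 231.]]
turq [ 0.506 -0.249  0.05 ] [[302. 260.]]
panL [0.6533 0.0989 0.083 ] [[265. 154.]]
panR [ 0.5943 -0.1362  0.083 ] [[300. 207.]]
[[ 79. 279.]
 [ 84. 196.]
 [150. 200.]
 [145. 283.]] [[0.334 0.429 0.035]
 [0.533 0.423 0.035]
 [0.52  0.261 0.035]
 [0.322 0.271 0.035]] [0.427 0.346 0.035]
```

View pics/crop1.png

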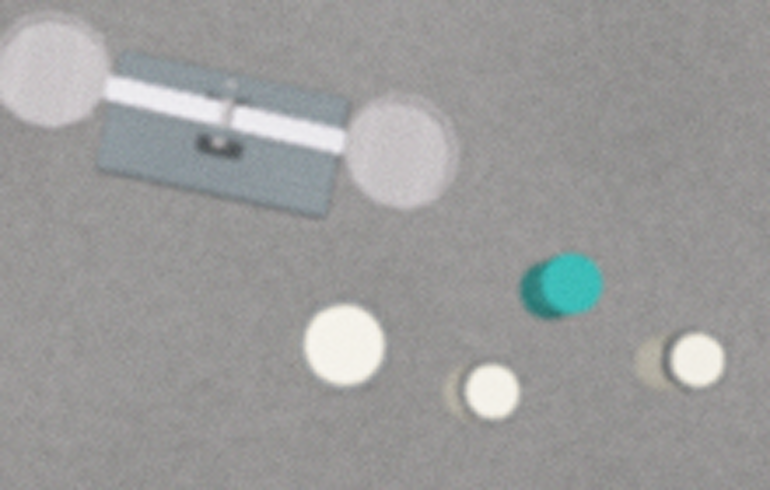

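The crop confirms two slim white-capped pots at crop (492,391) and (697,360), the wide squat pot at (345,345) and the turquoise one at (570,283). The side view and the pan spacing (242 mm) agree. I turn first, so the fingers close clear of the neighbours.

```bash
python3 -m crank '[[[0,0,0],[0,0,0.95],-1],[[0,0,0],[0,0,0.95],-1],[[0,0,0],[0,0,0.95],-1],[[0,0,0],[0,0,0.95],-1],[[0,0,0],[0,0,0.95],-1],[[0,0,0],[0,0,0.95],-1],[[0,0,0],[0,0,0.95],-1],[[0,0,0],[0,0,0.9],-1],[[0,0,0],[0,0,0],-1]]' 40
python3 - <<'E'
from h import *
s=sense();print(np.round(s["qpos"],2));print(R.from_quat(s["eef_rot"]).as_matrix().round(3));print(to([.4346,-.1921,.16]))
E
```

```text
t: 0.95
eef_pos: [0.2092, 0.454, 0.2311]
eef_rot: [0.574, 0.819, -0.0, 0.0]
ft_force: [0.3, 0.2, 0.1]
opening: 0.0853
gripper_force: 0.0
[ 1.14  0.24  0.    1.34 -0.    2.36]
[[-0.34   0.94  -0.   ]
 [ 0.94   0.34  -0.001]
 [-0.    -0.    -1.   ]]
[-27.36722017  -0.30453123   2.85382891]
```

```bash
python3 -m crank '[[[-0.5,0,0],[0,0,0],-0.5],[[-1,0,0],[0,0,0],-0.5],[[-1,0,0],[0,0,0],-0.5],[[-1,0,0],[0,0,0],-0.5],[[-1,0,0],[0,0,0],-0.5],[[-1,0,0],[0,0,0],-0.5],[[-1,0,0],[0,0,0],-0.5],[[-1,0,0],[0,0,0],-0.5],[[-1,0,0],[0,0,0],-0.5],[[-1,0,0],[0,0,0],-0.5],[[-1,0,0],[0,0,0],-0.5],[[-1,0,0],[0,0,0],-0.5]]'
python3 -m crank '[[[-1,0,0],[0,0,0],-0.5],[[-1,0,0],[0,0,0],-0.5],[[-1,0,0],[0,0,0],-0.5],[[-1,0,0],[0,0,0],-0.5],[[-1,0,0],[0,0,0],-0.5],[[-1,0,0],[0,0,0],-0.5],[[-1,0,0],[0,0,0],-0.5],[[-1,0,0],[0,0,0],-0.5],[[-1,0,0],[0,0,0],-0.5],[[-1,0,0],[0,0,0],-0.5],[[-1,0,0],[0,0,0],-0.5],[[-1,0,0],[0,0,0],-0.5]]'
python3 -m crank '[[[-1,-0.1,0.6],[0,0,0],-0.5],[[-1,-0.1,0.7],[0,0,0],-0.5],[[-1,-0.1,0.8],[0,0,0],-0.5],[[-0.8,0,0.7],[0,0,0],-0.5],[[0,0,0],[0,0,0],-0.5],[[0,0,0],[0,0,0],-0.5]]'
python3 - <<'E'
from h import *
s=sense();print(np.round(s["qpos"],2));print(to([.4346,-.1921,.026]))
g=get_image("wrist");cv2.imwrite("pics/w1.png",g["img"][:,:,::-1]);print(proj(g,[[.4346,-.1921,.066],[.4346,-.1921,0]]))
E
```

```text
t: 1.95
eef_pos: [0.3072, 0.1819, 0.2313]
eef_rot: [0.573, 0.82, -0.0, 0.0]
ft_force: [-0.8, 0.5, 1.0]
opening: 0.0638
gripper_force: 0.0
t: 2.95
eef_pos: [0.4092, -0.0998, 0.2313]
eef_rot: [0.573, 0.819, -0.0, -0.0]
ft_force: [-0.1, -0.6, 0.5]
opening: 0.0638
gripper_force: 0.0
t: 3.45
eef_pos: [0.4335, -0.1905, 0.1601]
eef_rot: [0.574, 0.819, -0.0, -0.002]
ft_force: [0.4, -0.4, 0.2]
opening: 0.0644
gripper_force: 0.0
[-0.41  0.24 -0.19  1.15  0.    0.81]
[-0.0891318   0.03147357  5.36526577]
[[252.82239489 195.03529569]
 [253.39139273 175.94641776]]
```

View pics/w1.png

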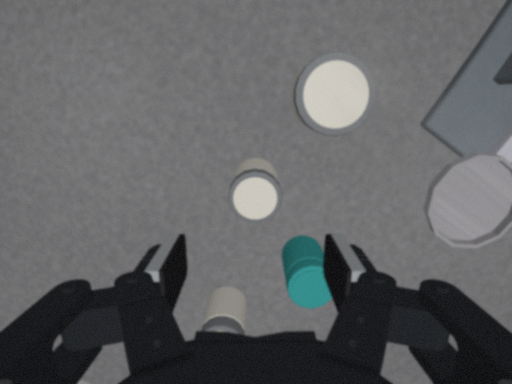

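The wrist view shows the chosen pot's cap at (255,198), against a predicted (253,195). Turquoise is at (310,285), squat at (335,95) and the second pot at (225,320). I descend.

```bash
python3 -m crank '[[[-0.1,0,0.7],[0,0,0],-0.5],[[0,0,1],[0,0,0],-0.5],[[0,0,1],[0,0,0],-0.5],[[0,0,1],[0,0,0],-0.5],[[0,0,0.9],[0,0,0],-0.5],[[0,0,0.5],[0,0,0],-0.5],[[0,0,0.26],[0,0,0],-0.5],[[0,0,0],[0,0,0],-0.5],[[0,0,0],[0,0,0],1],[[0,0,0],[0,0,0],1],[[0,0,0],[0,0,0],1],[[0,0,0],[0,0,0],1]]' 40
python3 -m crank '[[[0,0,0],[0,0,0],1],[[0,0,0],[0,0,0],1],[[0,0,-0.3],[0,0,0],1],[[0,0,-0.7],[0,0,0],1],[[0,0,-1],[0,0,0],1],[[0,0,-1],[0,0,0],1],[[0,0,-1],[0,0,0],1],[[0,0,-1],[0,0,0],1],[[0,0,-1],[0,0,0],1],[[0,0,-0.6],[0,0,0],1],[[0,0,0],[0,0,0],1],[[0,0,0],[0,0,0],1]]'
python3 - <<'E'
from h import *
s=sense();print(s["ft_force"],to([.6533,.0989,.15]))
E
```

```text
t: 4.5
eef_pos: [0.4373, -0.1927, 0.029]
eef_rot: [0.574, 0.819, 0.0, 0.002]
ft_force: [-1.1, 0.9, 6.5]
opening: 0.0407
gripper_force: 41.1
t: 5.5
eef_pos: [0.4364, -0.1925, 0.1931]
eef_rot: [0.574, 0.819, 0.0, 0.001]
ft_force: [0.2, 0.0, -1.6]
opening: 0.0414
gripper_force: 40.7
[ 0.22764645  0.03620848 -1.64422274] [ 7.99854901 12.12958811  1.73153525]
```

```bash
python3 -m crank '[[[0.2,0.3,0],[0,0,0],1],[[0.4,0.6,0],[0,0,0],1],[[0.6,1,0],[0,0,0],1],[[0.7,1,0],[0,0,0],1],[[0.7,1,0],[0,0,0],1],[[0.7,1,0],[0,0,0],1],[[0.7,1,0],[0,0,0],1],[[0.7,1,0],[0,0,0],1],[[0.7,1,0],[0,0,0],1],[[0.7,1,0],[0,0,0],1],[[0.7,1,0],[0,0,0],1],[[0.6,1,0.4],[0,0,0],1]]'
python3 -m crank '[[[0.5,0.7,0.5],[0,0,0],1],[[0.35,0.4,0.6],[0,0,0],1],[[0.15,0.13,0.3],[0,0,0],1],[[0,0,0],[0,0,0],1],[[0,0,0],[0,0,0],1],[[0,0,0],[0,0,0],1]]'
python3 - <<'E'
from h import *
s=sense();print(np.round(s["qpos"],2),to([.6533,.0989,.115]))
a=get_image("top")["img"][90:240,150:380];g=get_image("side");b=g["img"][100:260,180:360]
f=lambda i,w,h:cv2.resize(i,(w,h),interpolation=2)
cv2.imwrite("pics/p1.png",np.hstack([f(a,430,280),f(b,360,320)[:280]])[:,:,::-1])
E
```

```text
t: 6.5
eef_pos: [0.6297, 0.0772, 0.1817]
eef_rot: [0.573, 0.819, 0.0, -0.0]
ft_force: [1.2, 0.1, -0.3]
opening: 0.0409
gripper_force: 40.7
t: 7.0
eef_pos: [0.6489, 0.1074, 0.1477]
eef_rot: [0.574, 0.819, -0.0, -0.0]
ft_force: [0.0, -1.0, -1.6]
opening: 0.041
gripper_force: 40.8
[ 0.16  0.6   0.33  1.3  -0.    1.39] [-0.38041783  0.04977976  1.30633728]
```

View pics/p1.png

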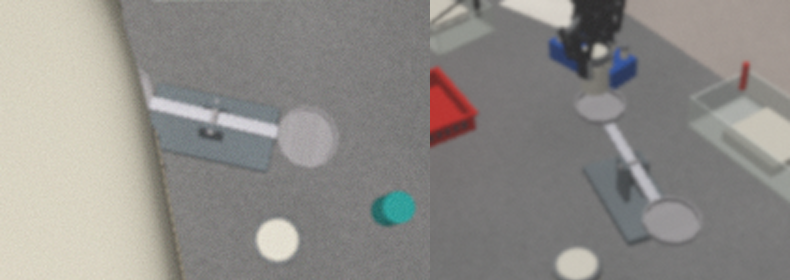

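The crop shows the pot hanging over the left pan (side view, around (598,80)) with the pan beneath it. I lower it, correcting x by -0.38.

```bash
python3 -m crank '[[[-0.2,0.05,0.4],[0,0,0],1],[[-0.18,0,0.5],[0,0,0],1],[[0,0,0.4],[0,0,0],1],[[0,0,0.15],[0,0,0],1],[[0,0,0.15],[0,0,0],1],[[0,0,0],[0,0,0],1]]'
python3 -m crank '[[[0,0,0.12],[0,0,0],1],[[0,0,0.12],[0,0,0],1],[[0,0,0],[0,0,0],1]]'
python3 -m crank '[[[0,0,0.12],[0,0,0],1],[[0,0,0],[0,0,0],1]]'
```

```text
t: 7.6
eef_pos: [0.6532, 0.0999, 0.1063]
eef_rot: [0.574, 0.819, -0.001, -0.001]
ft_force: [-1.0, -0.1, -1.9]
opening: 0.0414
gripper_force: 40.8
t: 7.85
eef_pos: [0.6537, 0.1003, 0.101]
eef_rot: [0.574, 0.819, -0.0, -0.0]
ft_force: [-1.3, -0.7, -1.8]
opening: 0.041
gripper_force: 40.8
t: 8.02
eef_pos: [0.6536, 0.1002, 0.0979]
eef_rot: [0.574, 0.819, -0.0, -0.0]
ft_force: [-0.0, 0.6, -0.5]
opening: 0.041
gripper_force: 40.8
```

```bash
python3 -m crank '[[[0,0,0.1],[0,0,0],1],[[0,0,0],[0,0,0],1]]'|grep -E 'eef_pos|ft'
python3 -m crank '[[[0,0,0.1],[0,0,0],1],[[0,0,0],[0,0,0],1]]'|grep -E 'eef_pos|ft'
python3 - <<'E'
from h import *
g=get_image("side");b=g["img"][90:230,220:340]
L=[.6533,.0989];
print(proj(g,[[*L,.079],[*L,.067],[.5943,-.1362,.079],[.5943,-.1362,.091]])-[220,90])
cv2.imwrite("pics/p2.png",cv2.resize(b,None,fx=4,fy=4,interpolation=2)[:,:,::-1])
E
```

```text
eef_pos: [0.6539, 0.1003, 0.0975]
ft_force: [-2.6, 0.1, 5.6]
eef_pos: [0.6539, 0.1004, 0.0973]
ft_force: [-5.9, 0.0, 14.4]
[[ 44.84559918  65.35431307]
 [ 44.85161874  68.40882057]
 [ 80.11188261 118.36858928]
 [ 80.42615473 115.19685731]]
```

View pics/p2.png

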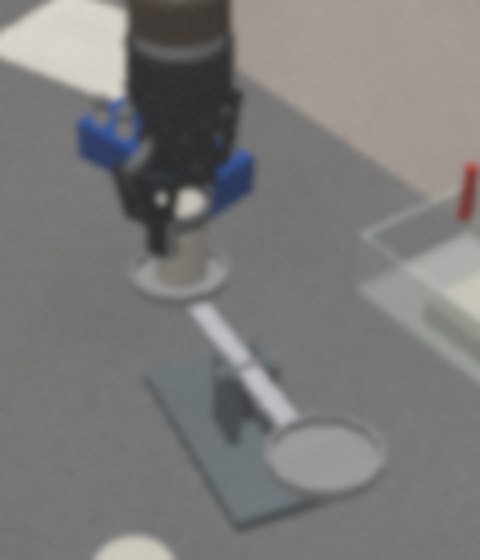

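The pot is centred in the left pan (side crop (182,265)) and the beam is on its left-down stop, as the 14 N shows. I ease off and release.

```bash
python3 -m crank '[[[0,0,-0.16],[0,0,0],1],[[0,0,0],[0,0,0],1],[[0,0,0],[0,0,0],0.2],[[0,0,0],[0,0,0],0],[[0,0,0],[0,0,0],-0.2],[[0,0,0],[0,0,0],-0.5],[[0,0,0],[0,0,0],-0.5],[[0,0,0],[0,0,0],-0.5]]'
python3 -m crank '[[[0,0,-0.3],[0,0,0],-0.5],[[0,0,-0.7],[0,0,0],-0.5],[[0,0,-1],[0,0,0],-0.5],[[0,0,-1],[0,0,0],-0.5],[[0,0,-1],[0,0,0],-0.5],[[0,0,-0.3],[0,0,0],-0.5],[[0,0,0],[0,0,0],-0.5]]'
python3 - <<'E'
from h import *
print(to([.4525,-.332,.19]))
E
```

```text
t: 9.07
eef_pos: [0.6537, 0.1, 0.097]
eef_rot: [0.574, 0.819, -0.0, -0.0]
ft_force: [0.2, -0.5, -0.1]
opening: 0.0643
gripper_force: 0.0
t: 9.65
eef_pos: [0.6556, 0.1004, 0.2086]
eef_rot: [0.574, 0.819, 0.002, 0.003]
ft_force: [0.6, -0.2, -0.2]
opening: 0.0642
gripper_force: 0.0
[-13.4812875  -13.54411838   0.6692276 ]
```

```bash
python3 -m crank '[[[-0.5,-0.5,0],[0,0,0],-0.5],[[-1,-1,0],[0,0,0],-0.5],[[-1,-1,0],[0,0,0],-0.5],[[-1,-1,0],[0,0,0],-0.5],[[-1,-1,0],[0,0,0],-0.5],[[-1,-1,0],[0,0,0],-0.5],[[-1,-1,0],[0,0,0],-0.5],[[-1,-1,0],[0,0,0],-0.5],[[-1,-1,0],[0,0,0],-0.5],[[-1,-1,0],[0,0,0],-0.5],[[-1,-1,0],[0,0,0],-0.5],[[-1,-1,0],[0,0,0],-0.5]]'
python3 -m crank '[[[-1,-1,0.3],[0,0,0],-0.5],[[-0.7,-0.75,0.3],[0,0,0],-0.5],[[-0.3,-0.3,0],[0,0,0],-0.5],[[0,0,0],[0,0,0],-0.5],[[0,0,0],[0,0,0],-0.5]]'
python3 - <<'E'
from h import *
s=sense();print(np.round(s["qpos"],2));P=[.4525,-.332,.066]
g=get_image("wrist");im=g["img"]
c=proj(g,P)[0];print(c)
h=cv2.cvtColor(im,cv2.COLOR_RGB2HSV);w=((h[...,2]>195)&(h[...,1]<40)).astype(np.uint8)
n,l,st,ce=cv2.connectedComponentsWithStats(w)
for i in range(1,n):
    if st[i,4]>300: print(ce[i],st[i],at(g,ce[i],.066))
t=get_image("top");print(to([.4525,-.332,.026]))
cv2.imwrite("pics/p3.png",cv2.resize(np.hstack([im[60:340],t["img"][60:340,130:420]]),None,fx=.99,fy=.99)[:,:,::-1])
E
```

```text
t: 10.65
eef_pos: [0.4798, -0.2691, 0.2029]
eef_rot: [0.574, 0.819, -0.0, -0.002]
ft_force: [0.6, 0.6, -0.6]
opening: 0.064
gripper_force: 0.0
t: 11.07
eef_pos: [0.4502, -0.3323, 0.1888]
eef_rot: [0.574, 0.819, 0.0, -0.001]
ft_force: [-0.2, 0.7, 0.2]
opening: 0.0638
gripper_force: 0.0
[-0.64  0.38  0.09  1.28  0.    0.59]
[254.96817493 184.01028181]
[257.12195122 186.4934334 ] [ 239  169   37   36 1066] [ 0.45495977 -0.33342332  0.066     ]
[-0.03963774  0.04089673  6.54511731]
```

View pics/p3.png

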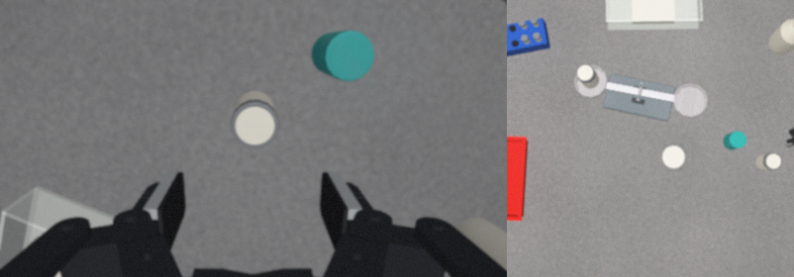

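The wrist view shows the second pot at (257,186) in full-picture pixels, within 3 mm of the top-view estimate. The top view shows pot 1 standing on the left pan. I grasp pot 2.

```bash
python3 -m crank '[[[-0.05,0.08,0.6],[0,0,0],-0.5],[[0,0,1],[0,0,0],-0.5],[[0,0,1],[0,0,0],-0.5],[[0,0,1],[0,0,0],-0.5],[[0,0,1],[0,0,0],-0.5],[[0,0,1],[0,0,0],-0.5],[[0,0,0.6],[0,0,0],-0.5],[[0,0,0.24],[0,0,0],-0.5],[[0,0,0],[0,0,0],-0.5],[[0,0,0],[0,0,0],1],[[0,0,0],[0,0,0],1],[[0,0,0],[0,0,0],1]]' 40
python3 -m crank '[[[0,0,0],[0,0,0],1],[[0,0,0],[0,0,0],1],[[0,0,0],[0,0,0],1]]'
python3 -m crank '[[[0,0,-0.3],[0,0,0],1],[[0,0,-0.7],[0,0,0],1],[[0,0,-1],[0,0,0],1],[[0,0,-1],[0,0,0],1],[[0,0,-1],[0,0,0],1],[[0,0,-1],[0,0,0],1],[[0,0,-1],[0,0,0],1],[[0,0,-0.6],[0,0,0],1],[[0,0,0],[0,0,0],1],[[0,0,0],[0,0,0],1]]'
python3 - <<'E'
from h import *
s=sense();print(s["ft_force"],to([.5943,-.1362,.14]))
E
```

```text
t: 12.17
eef_pos: [0.4544, -0.3339, 0.0306]
eef_rot: [0.574, 0.819, 0.0, 0.002]
ft_force: [-0.2, -0.4, -0.7]
opening: 0.0415
gripper_force: 40.4
t: 12.42
eef_pos: [0.4543, -0.334, 0.0305]
eef_rot: [0.574, 0.819, 0.0, 0.002]
ft_force: [0.7, 1.1, 6.1]
opening: 0.0409
gripper_force: 40.9
t: 13.25
eef_pos: [0.453, -0.3336, 0.1945]
eef_rot: [0.574, 0.819, -0.0, 0.001]
ft_force: [0.1, 0.7, -2.1]
opening: 0.041
gripper_force: 40.5
[ 0.12916558  0.74308737 -2.05160387] [5.49736708 8.00515834 2.17751395]
```

```bash
python3 -m crank '[[[0.2,0.3,0],[0,0,0],1],[[0.5,0.7,0],[0,0,0],1],[[0.7,1,0],[0,0,0],1],[[0.7,1,0],[0,0,0],1],[[0.7,1,0],[0,0,0],1],[[0.7,1,0],[0,0,0],1],[[0.7,1,0],[0,0,0],1],[[0.6,0.9,0.5],[0,0,0],1],[[0.4,0.6,0.7],[0,0,0],1],[[0.3,0.5,0.5],[0,0,0],1],[[0,0,0.3],[0,0,0],1],[[0,0,0],[0,0,0],1]]'
python3 - <<'E'
from h import *
print(to([.5943,-.1362,.1225]))
E
```

```text
t: 14.25
eef_pos: [0.5918, -0.1346, 0.1397]
eef_rot: [0.573, 0.819, -0.002, -0.003]
ft_force: [0.3, 0.1, -1.2]
opening: 0.0408
gripper_force: 40.6
[-0.09897904  0.07705753  0.68852902]
```

```bash
python3 -m crank '[[[-0.1,0.08,0.3],[0,0,0],1],[[0,0,0.3],[0,0,0],1],[[0,0,0.1],[0,0,0],1],[[0,0,0.1],[0,0,0],1],[[0,0,0.1],[0,0,0],1],[[0,0,0.1],[0,0,0],1],[[0,0,0.1],[0,0,0],1],[[0,0,0.1],[0,0,0],1],[[0,0,0],[0,0,0],1],[[0,0,0],[0,0,0],1]]'
python3 - <<'E'
from h import *
f=[]
for i in range(5):
    g=get_image("side");f.append(sense()["ft_force"][2])
print(np.round(f,2),sense()["eef_pos"])
cv2.imwrite("pics/p4.png",cv2.resize(g["img"][90:230,220:340],None,fx=4,fy=4,interpolation=2)[:,:,::-1])
E
```

```text
t: 15.08
eef_pos: [0.5967, -0.1374, 0.1138]
eef_rot: [0.574, 0.819, -0.0, 0.0]
ft_force: [0.0, 0.8, 1.1]
opening: 0.0412
gripper_force: 40.6
[ 0.74  0.63 -0.24  0.07  0.55] [ 0.59673659 -0.13738077  0.11394572]
```

View pics/p4.png

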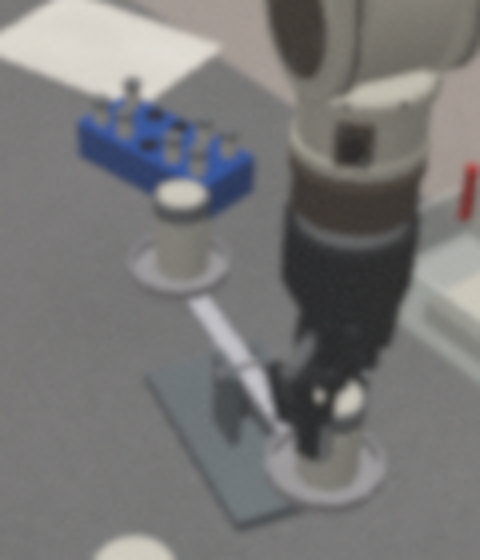

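Pot 2 stands centred in the right pan (crop (328,462)) with pot 1 upright on the left (180,235). The beam is near level. I release.

```bash
python3 -m crank '[[[0,0,0.1],[0,0,0],1],[[0,0,0],[0,0,0],0.2],[[0,0,0],[0,0,0],0],[[0,0,0],[0,0,0],-0.2],[[0,0,0],[0,0,0],-0.5],[[0,0,0],[0,0,0],-0.5],[[0,0,0],[0,0,0],-0.5],[[0,0,0],[0,0,0],-0.5],[[0,0,0],[0,0,0],-0.5]]'
python3 -m crank '[[[0,0,-0.3],[0,0,0],-0.5],[[0,0,-0.7],[0,0,0],-0.5],[[0,0,-1],[0,0,0],-0.5],[[0,0,-1],[0,0,0],-0.5],[[0,0,-1],[0,0,0],-0.5],[[0,0,-0.3],[0,0,0],-0.5],[[0,0,0],[0,0,0],-0.5],[[-0.5,0,0],[0,0,0],-0.5],[[-1,0,0],[0,0,0],-0.5],[[-1,0,0],[0,0,0],-0.5],[[-1,0,0],[0,0,0],-0.5],[[-0.5,0,0],[0,0,0],-0.5]]'
python3 - <<'E'
from h import *
g=get_image("side");t=get_image("top")
L=[.6533,.0989];Q=[.5943,-.1362]
print("side crop px L low/high, R low/high",((proj(g,[[*L,.067+.066],[*L,.091+.066],[*Q,.067+.066],[*Q,.091+.066]])-[220,90])*4).round())
print("top L low/high, R low/high",((proj(t,[[*L,.067+.066],[*L,.091+.066],[*Q,.067+.066],[*Q,.091+.066]])-[190,110])*2).round())
a=cv2.resize(g["img"][90:230,220:340],None,fx=4,fy=4,interpolation=2);b=cv2.resize(t["img"][110:250,190:350],None,fx=2,fy=2,interpolation=2)
c=np.zeros((560,800,3),np.uint8);c[:,:480]=a;c[:280,480:]=b
cv2.imwrite("pics/p5.png",c[:,:,::-1])
E
```

```text
t: 16.08
eef_pos: [0.5967, -0.1374, 0.1113]
eef_rot: [0.574, 0.819, 0.0, -0.0]
ft_force: [-0.0, 0.6, 0.7]
opening: 0.0639
gripper_force: 0.0
t: 17.08
eef_pos: [0.6303, -0.2347, 0.2155]
eef_rot: [0.575, 0.818, -0.001, -0.002]
ft_force: [0.0, 0.5, -0.3]
opening: 0.0637
gripper_force: 0.0
side crop px L low/high, R low/high [[179. 204.]
 [179. 177.]
 [326. 415.]
 [329. 387.]]
top L low/high, R low/high [[ 43.  49.]
 [ 41.  43.]
 [257.  98.]
 [261.  93.]]
```

View pics/p5.png

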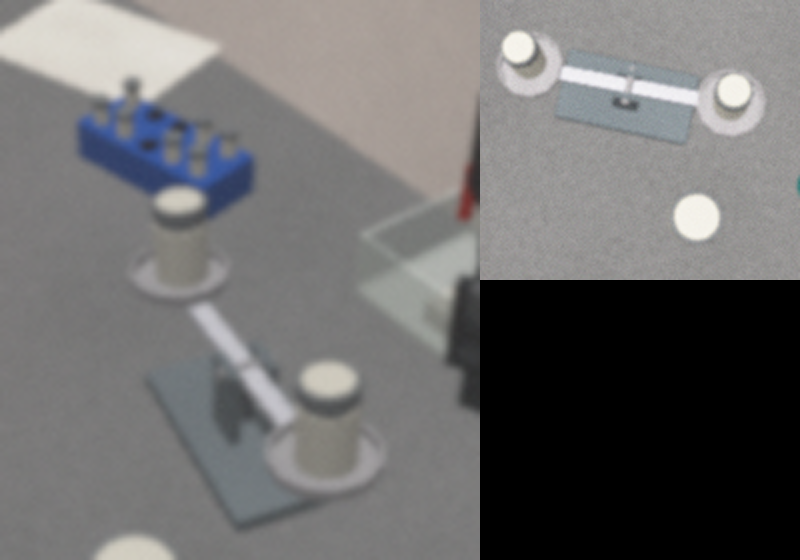

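The left pot's cap is at crop y≈202, where the low prediction is 204 and the high 177. The right cap is at y≈380, with low 415 and high 387. So the left side is down and pot_1 on the left pan is the heavier.

Run:
```python
from h import *
g=get_image("top");im=g["img"];h=cv2.cvtColor(im,cv2.COLOR_RGB2HSV)
w=((h[...,2]>205)&(h[...,1]<40)).astype(np.uint8)
for c,z in(((209.5,133.5),.133),((317,155),.157)):
    x0,y0=int(c[0])-11,int(c[1])-11
    n,l,st,ce=cv2.connectedComponentsWithStats(w[y0:y0+22,x0:x0+22]);i=1+np.argmax(st[1:,4])
    P=at(g,ce[i]+[x0,y0],z);print(st[i],P)
    if z<.14:
        a=np.array([.024,.097,.995]);base=P-.066*a;T=base+.029*a;print("base",base,"TCP",T,"above",to(T+.11*a))
```

```text
[  3   4  16  15 186] [0.65665087 0.10607032 0.133     ]
base [0.65506687 0.09966832 0.06733   ] TCP [0.65576287 0.10248132 0.096185  ] above [12.624758   5.7672139  0.4202042]
[  3   3  16  16 204] [ 0.59873304 -0.12785314  0.157     ]
```

```bash
python3 -m crank '[[[0.6,0.3,0],[0,0,0],-0.5],[[1,0.45,0],[0,0,0],-0.5],[[1,0.45,0],[0,0,0],-0.5],[[1,0.45,0],[0,0,0],-0.5],[[1,0.45,0],[0,0,0],-0.5],[[1,0.45,0],[0,0,0],-0.5],[[1,0.45,0],[0,0,0],-0.5],[[1,0.45,0],[0,0,0],-0.5],[[1,0.45,0],[0,0,0],-0.5],[[1,0.45,0],[0,0,0],-0.5],[[1,0.45,0],[0,0,0],-0.5],[[1,0.45,0],[0,0,0],-0.5]]'
python3 -m crank '[[[0.8,0.4,0],[0,0,0],-0.5],[[0.2,0.12,0],[0.25,-0.4,0],-0.5],[[0,0,0],[0.28,-0.39,0],-0.5],[[0,0,0],[0,0,0],-0.5],[[0,0,0],[0,0,0],-0.5]]'
python3 - <<'E'
from h import *
s=sense();print(R.from_quat(s["eef_rot"]).as_matrix()[:,2],np.round(s["qpos"],2),to([.6555,.1020,.097]))
E
```

```text
t: 18.23
eef_pos: [0.6537, 0.0895, 0.2186]
eef_rot: [0.573, 0.82, -0.0, -0.001]
ft_force: [0.7, -0.1, -0.3]
opening: 0.0643
gripper_force: 0.0
t: 18.65
eef_pos: [0.6579, 0.1163, 0.2181]
eef_rot: [0.572, 0.819, -0.046, 0.017]
ft_force: [-0.2, -0.4, 0.2]
opening: 0.064
gripper_force: 0.0
[-0.0248233  -0.0957415  -0.99509666] [ 0.22  0.64  0.58  1.56 -0.09  1.44] [-0.10888034 -0.01322395  4.87621841]
```

```bash
python3 -m crank '[[[-0.1,0,0.5],[0,0,0],-0.5],[[0,0,1],[0,0,0],-0.5],[[0,0,1],[0,0,0],-0.5],[[0,0,0.9],[0,0,0],-0.5],[[0,0,0.7],[0,0,0],-0.5],[[0,0,0.5],[0,0,0],-0.5],[[0,0,0.27],[0,0,0],-0.5],[[0,0,0],[0,0,0],-0.5]]'
python3 -m crank '[[[0,0,0],[0,0,0],0],[[0,0,0],[0,0,0],0.5],[[0,0,0],[0,0,0],1],[[0,0,0],[0,0,0],1],[[0,0,0],[0,0,0],1],[[0,0,0],[0,0,0],1]]' 40
python3 -m crank '[[[0,0,-0.1],[0,0,0],1],[[0,0,-0.1],[0,0,0],1],[[0,0,-0.1],[0,0,0],1],[[0,0,-0.1],[0,0,0],1],[[0,0,-0.1],[0,0,0],1],[[0,0,-0.1],[0,0,0],1],[[0,0,-0.1],[0,0,0],1],[[0,0,-0.1],[0,0,0],1],[[0,0,-0.1],[0,0,0],1],[[0,0,-0.1],[0,0,0],1],[[0,0,-0.1],[0,0,0],1],[[0,0,-0.1],[0,0,0],1]]'
```

```text
t: 19.32
eef_pos: [0.6551, 0.0989, 0.0961]
eef_rot: [0.574, 0.818, -0.047, 0.016]
ft_force: [0.0, -0.4, -0.5]
opening: 0.064
gripper_force: 0.0
t: 19.82
eef_pos: [0.6577, 0.0999, 0.0994]
eef_rot: [0.573, 0.818, -0.046, 0.019]
ft_force: [-0.4, -0.0, 5.7]
opening: 0.041
gripper_force: 40.6
t: 20.82
eef_pos: [0.6576, 0.1027, 0.128]
eef_rot: [0.573, 0.818, -0.046, 0.018]
ft_force: [-0.2, -0.6, -1.0]
opening: 0.0413
gripper_force: 40.5
```

```bash
python3 -m crank '[[[0,0,-0.2],[0,0,0],1],[[0,0,-0.5],[0,0,0],1],[[0,0,-0.8],[0,0,0],1],[[0,0,-0.8],[0,0,0],1],[[0,0,-0.6],[-0.25,0.4,0],1],[[0,0,-0.2],[-0.28,0.39,0],1],[[0,0,0],[0,0,0],1],[[0,0,0],[0,0,0],1]]'
python3 - <<'E'
from h import *
s=sense();print(R.from_quat(s["eef_rot"]).as_matrix()[:,2],to([.427,.346,.20]))
g=get_image("side")
a=cv2.resize(g["img"][90:230,220:340],None,fx=4,fy=4,interpolation=2)
cv2.imwrite("pics/p6.png",a[:,:,::-1])
E
```

```text
t: 21.48
eef_pos: [0.6593, 0.1093, 0.2056]
eef_rot: [0.574, 0.819, -0.0, 0.001]
ft_force: [0.1, 0.5, -1.2]
opening: 0.0409
gripper_force: 40.7
[ 7.24158013e-04 -7.91126810e-04 -9.99999425e-01] [12.06582079 -5.51937659  0.20897246]
```

View pics/p6.png

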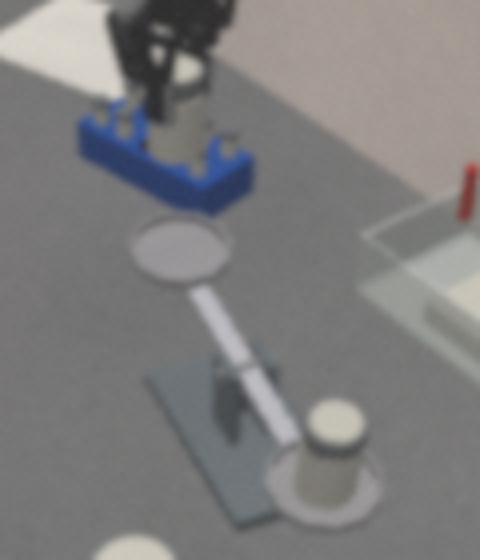

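The heavier pot is lifted and the lighter one stands on the right pan (335,460), which has gone down gently. On to the basket.

```bash
python3 -m crank '[[[0.3,-0.15,0],[0,0,0],1],[[0.7,-0.35,0],[0,0,0],1],[[1,-0.45,0],[0,0,0],1],[[1,-0.45,0],[0,0,0],1],[[1,-0.45,0],[0,0,0],1],[[1,-0.45,0],[0,0,0],1],[[1,-0.45,0],[0,0,0],1],[[1,-0.45,0],[0,0,0],1],[[1,-0.45,0],[0,0,0],1],[[1,-0.45,0],[0,0,0],1],[[1,-0.45,0],[0,0,0],1],[[1,-0.45,0],[0,0,0],1]]'
python3 -m crank '[[[0.7,-0.35,0],[0,0,0],1],[[0.35,-0.17,0.3],[0,0,0],1],[[0,0,0.8],[0,0,0],1],[[0,0,1],[0,0,0],1],[[0,0,1],[0,0,0],1],[[0,0,1],[0,0,0],1],[[0,0,0.8],[0,0,0],1],[[0,0,0.5],[0,0,0],1],[[0,0,0],[0,0,0],1],[[0,0,0],[0,0,0],1]]'
python3 - <<'E'
from h import *
print(np.round(sense()["qpos"],2),to([.427,.346,.035]))
E
```

```text
t: 22.53
eef_pos: [0.4456, 0.3269, 0.2038]
eef_rot: [0.573, 0.819, -0.001, -0.0]
ft_force: [0.2, -0.5, -1.7]
opening: 0.0413
gripper_force: 40.8
t: 23.37
eef_pos: [0.4258, 0.3452, 0.0683]
eef_rot: [0.574, 0.819, -0.002, -0.0]
ft_force: [-0.3, 0.4, -1.6]
opening: 0.0411
gripper_force: 40.8
[ 0.68  0.46 -0.13  0.99 -0.    1.9 ] [0.01676755 0.06096321 1.33315282]
```

```bash
python3 -m crank '[[[0,0,0.4],[0,0,0],1],[[0,0,0.4],[0,0,0],1],[[0,0,0.3],[0,0,0],1],[[0,0,0.15],[0,0,0],1],[[0,0,0],[0,0,0],1]]'|grep -E 'eef_pos|ft'
python3 -m crank '[[[0,0,0.08],[0,0,0],1],[[0,0,0],[0,0,0],1]]'|grep -E 'eef_pos|ft'
python3 -m crank '[[[0,0,0.08],[0,0,0],1],[[0,0,0],[0,0,0],1]]'|grep -E 'eef_pos|ft'
```

```text
eef_pos: [0.4261, 0.3454, 0.0374]
ft_force: [-0.5, -0.6, -1.9]
eef_pos: [0.4271, 0.3462, 0.037]
ft_force: [-0.5, 0.4, -1.7]
eef_pos: [0.4273, 0.3463, 0.0367]
ft_force: [-2.9, -1.7, 9.8]
```

Contact is made (9.8 N). I ease off, release and retreat.

```bash
python3 -m crank '[[[0,0,-0.08],[0,0,0],1],[[0,0,0],[0,0,0],0.2],[[0,0,0],[0,0,0],0],[[0,0,0],[0,0,0],-0.2],[[0,0,0],[0,0,0],-0.5],[[0,0,0],[0,0,0],-0.5],[[0,0,0],[0,0,0],-0.5]]'|grep -E 'eef_pos|open'
python3 -m crank '[[[0,0,-0.3],[0,0,0],-0.5],[[0,0,-0.7],[0,0,0],-0.5],[[0,0,-1],[0,0,0],-0.5],[[0,0,-1],[0,0,0],-0.5],[[0,0,-1],[0,0,0],-0.5],[[0,0,-1],[0,0,0],-0.5],[[0,0,-1],[0,0,0],-0.5],[[0,0,-0.3],[0,0,0],-0.5],[[0,0,0],[0,0,0],-0.5],[[0,0,0],[0,0,0],-0.5]]'|grep -E 'eef_pos|t:'
python3 - <<'E'
from h import *
g=get_image("side");cv2.imwrite("pics/p7.png",cv2.resize(g["img"][90:290,110:350],None,fx=3,fy=3,interpolation=2)[:,:,::-1])
E
```

```text
eef_pos: [0.4268, 0.346, 0.0364]
opening: 0.0639
t: 25.53
eef_pos: [0.4268, 0.346, 0.194]
eef_rot: [0.574, 0.819, 0.0, 0.0]
```

View pics/p7.png

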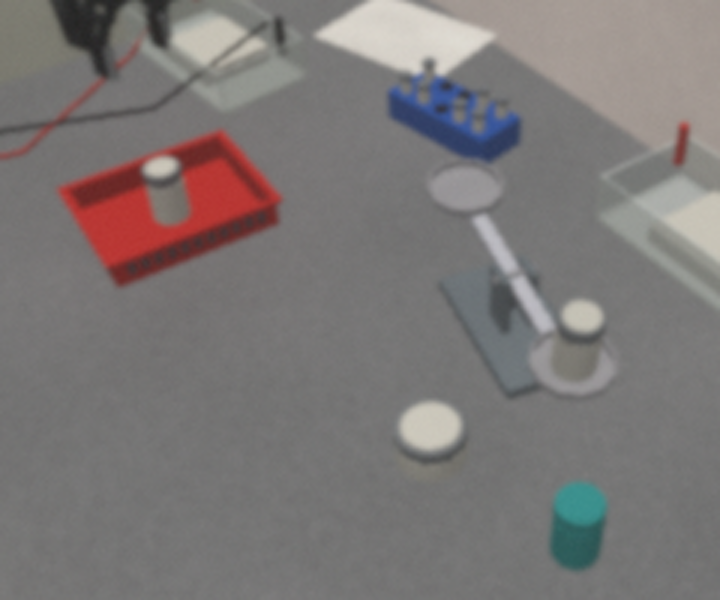

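The heavier pot stands in the basket (168,190) and the lighter one stands on the right pan (578,340). The squat and turquoise pots are untouched.

```bash
python3 -c "
from rig import *
print(sign_off())"
```

```text
the job is handed in; nothing more can be done
None
```

The balance tipped to the left pan, so pot_1 is the heavier: it now stands in the red basket, pot_2 stands on the right pan, and the job was handed in at about 25.6 s on the robot's clock.

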